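Hang the second pair of ear defenders under the packing shelf

ROBOT

A 6-joint arm with a two-finger parallel gripper is mounted at the origin on the work surface. World frame = base frame: x ahead of the robot, y to its left, z up, the work surface at z = 0. Lengths are in mm, angles in rad, forces in N, time in s.
With the tool pointing down it reaches from about 250 to 800 mm from the base axis. Payload 3.9 kg.
Tool frame: the origin (TCP) lies midway between the tips of the shut fingers; the grasp point (between the pads) lies 19 mm behind it; z points along the fingers, y is the line along which they close (so a half turn about z gives the same grasp; the last joint's range is limited). The gripper opens to 85 mm and grips with 20 to 120 N. Pads are 22 mm wide; open, the fingers measure 114 mm over their backs; the gripper's body (76 mm by 85 mm) begins 54 mm behind the grasp point. The pads swing forward as they close: fully open they stand 13 mm farther back than shut.
Start: joints at [-1.157, 0.26, -0.138, 1.173, 0, 1.571], TCP at [211.093, -480.682, 231.304] pointing down, gripper open.
Joint ranges: [-2.78, 2.78], [-0.83, 1.72], [-1.28, 1.37], [-1.9, 2.12], [-1.57, 1.48], [-3.14, 3.14]. Speed limits (rad/s): [2.57, 2.57, 3.14, 3.14, 3.14, 3.14].

INTERFACE

Orientations are given as a unit quaternion [x, y, z, w].
In Python, from plant import get_obs, eyes, order gives the robot as it stands.
- The arm moves only by the tool jog_arm, never from a script. Its argument "increments" is a list of rows, each a list of 5 numbers: the shift along the tool's x, y, z each as a share of 0.3 m, from -1 to 1, then the turn about the tool's z as a share of 60 degrees, from -1 to 1, then the finger opening in mm, from 0 to 85.4. In form: [[x, y, z, turn, jaw], ...]. A call has 1 to 10 rows; each row shifts and turns the commanded pose from where the row before left it, along the tool's axes as they then stand; what a row does not reach is not made up. A row lasts 1/12 s, in which the tool goes at most 41.7 mm and 7.16 degrees, less where a joint would pass 70% of its speed; a pose out of reach is approached as far as the arm can. A call with a number of a shift or a turn outside -1 to 1 is refused whole. A call with a gripper value outside its range is refused whole. The fingers move at their own pace and stop on an object; "force" is the grip in N (left out, the last holds). Time passes only in rows, so rows that do not move let the fingers close. It gives the time, the measured TCP pose, the force, the opening and the grip force at its end, in the units of the state.
- get_obs(): the state, without advancing time (a new reading comes with each control period).
- eyes.get_image(name): name is "scene" or "side" or "wrist"; returns a dict with "pixels" (480x640x3 uint8, red, green, blue), "depth" (480x640 float32, mm along the optical axis (not along the pixel's ray), 0 where there is no reading), "camera_matrix" (3x3 intrinsics, pixels), "rvec" (rotation vector, rad) and "tvec" (3), from world to camera coordinates, as OpenCV has them. Camera axes: x right, y down, z forward; pixel columns grow to the right and rows downward; lengths in mm; the calibration is good to about 2 mm. The wrist camera is an equidistant fisheye: a pixel r from the principal point sees the ray r / f radians off the axis. A picture is of the moment at which its call begins.
- order.job_done(): hands the job in; it is judged then, once.
The state is a dict: "clock": time; "joints": joint angles; "joint_velocities": joint speeds; "effort": joint torques, N m; "eef_pos": TCP position; "orientation": TCP orientation; "wrist_force": force on the tool from outside, world axes, zero at the start; "ft_torque": the same for the moment, N m; "gripper_width": finger opening in mm; "finger_force": force on a finger pad.
Only numpy, scipy, OpenCV 4.12 (cv2) and the standard library are available. Lean on these libraries where they do the work, as an engineer would, in place of code of your own. Each camera call takes 0.05 s, during which the arm holds its last target. There are 200 camera calls.

TASK

Put the ear defenders that stand on the bench away on the hanging bar under the wire shelf. First slide the pair that already hangs there along the bar, up to its closed end, without taking it off; then thread the other pair over the open end and let it hang by its headband beside the first, both hanging freely, square across the bar and not touching each other. Leave the tin, the jar and the carton as they are.

Things in the scene. Friction and masses are not known exactly. Their poses are not given: they have to be found in the camera images.
- bar (a point): Point on the axis of the hanging bar, fixed to the riser that stands on the bench: a level steel tube 22 mm in diameter, axis 194 mm above the bench. x: level, square to the bar, away from the robot; y: along the bar to its closed end; z up. A hanging pair's centre lies 70 mm below the axis.
- bar_closed (a point): Closed end, on the bar's axis, 150 mm from point bar along its +y, same axes: here the tube bends 90 degrees and runs back (+x) to the riser's post. A headband slid along stops with its middle about 26 mm short of this point.
- bar_open (a point): Open (free) end of the bar, on its axis, 145 mm from point bar along -y, same axes. The last 14 mm are a rubber stop 34 mm in diameter, whose rim stands 6 mm proud of the tube all round.
- shelf_edge (a point): Middle of the front lower edge of the wire shelf over the bar, same axes as point bar. Underside 151 mm above the bar's axis, level; front edge 15 mm nearer the robot than the axis; 220 mm deep (to +x), 480 mm long (y -240 to +240 from here). Treat it as a solid plate, with low stock on it. Two posts and a cross rail stand 170 mm and more behind the bar; else open below to front and sides.
- standing_mid (a point): Centre, half-way up, of the loose pair of ear defenders standing on the bench on its two cups, headband up. Rigid, black and grey, about 0.25 kg. 190 mm wide (x, cup to cup), 76 deep (y), 190 high (z up); half a turn leaves it the same. Cups at x = 45 to 95 mm on both sides, from 95 mm below this point to 1 mm above it; 90 mm free between them.
- standing_crown (a point): Underside of that pair's headband at its crown, 81 mm over standing_mid, same axes. The band is an arch in the x-z plane, 30 mm wide (y), padded 14 mm thick within x = 65 mm either side. Underside drops 4 mm at x = 25, 15 at 47, 31 at 65, both sides. Pinch it across its 30 mm width; beside the crown the fingertips clear the bar.
- hung_mid (a point): Centre, half-way up, of the second, identical pair (same sizes and axes), hanging at the start by its headband over the bar, 29 mm above the bench, from 10 to 60 mm from point bar towards the open end. It slides along the bar.
- standing_pair: The loose pair itself; origin at the centre of its underside (95 mm below point standing_mid), same axes.
- hung_pair: The hung pair itself; origin at the centre of its underside (95 mm below point hung_mid), same axes.
- tin: Bystander: black tin with a white lid, 72 mm in diameter, 75 mm high, standing on the bench in front of the riser; origin at the centre of its underside.
- jar: Bystander: amber jar with a black lid, 68 mm in diameter, 100 mm high, standing on the bench in front of the riser; origin at the centre of its underside.
- carton: Bystander: closed cardboard carton 130 x 90 x 60 mm on the bench, left of the riser; origin at the centre of its underside.
Things that resemble listed ones, but are neither listed nor needed, are in the scene too. Leave any orange look-alike of the standing_pair alone.

How it is judged:
By the outcome, as a careful person would: the job done as asked, in the order asked, and still so for the second after the job is handed in, with the robot touching nothing.
It also fails if it takes over 56 s, if anything falls off the work surface, if the arm or the gripper's body presses on something with over 40 N, if the wrist force passes 120 N, or if a joint passes its speed limit or range.

## Working session

There is one attempt and no reset: what is moved stays moved. The work goes in short steps, Python scripts to look and compute and a tool call to move; the robot and the scene stay as the last step left them, time stands still between calls to the robot, and variables do not carry over. Pictures are saved under pics/ and viewed, at most 10 in all, crops included, and the job is handed in when it is done.

Besides the shell and the picture viewer there is one more tool, called after "Request:" as name(argument=value, ...), one argument or row to a line, values as JSON. jog_arm: Moves the arm, as the interface text tells. Shift numbers are shares of 0.3 m and turn numbers shares of 60 degrees, none past 1 either way. Its arguments: {"type":"object","properties":{"increments":{"type":"array"},"force":{"type":"number"}},"required":["increments"]}

```bash
mkdir -p pics; cat > h.py <<'E'
import numpy as np, cv2
from plant import get_obs, eyes, order
def snap(n,f=None):
    d=eyes.get_image(n)
    if f: cv2.imwrite('pics/'+f,cv2.cvtColor(d['pixels'],cv2.COLOR_RGB2BGR)); np.savez('pics/'+f[:-4],**d)
    return d
def cloud(d):
    K=d['camera_matrix'];Z=d['depth'].astype(float);v,u=np.mgrid[:480,:640]
    P=np.stack([(u-K[0,2])/K[0,0]*Z,(v-K[1,2])/K[1,1]*Z,Z],-1)
    R=cv2.Rodrigues(np.array(d['rvec']).reshape(3,1))[0]
    W=(P-np.array(d['tvec']).reshape(3))@R
    W[Z==0]=np.nan
    return W
E
python3 - <<'E'
from h import *
a=snap('scene','scene0.png');b=snap('side','side0.png')
print(get_obs())
E
```

```text
{'clock': 0.1, 'joints': array([-1.15698717e+00,  2.60605321e-01, -1.39253919e-01,  1.17268099e+00,
        1.17452556e-05,  1.57079242e+00]), 'joint_velocities': array([-0.00020399, -0.00201819,  0.00297904,  0.00134966, -0.00067736,
       -0.00188404]), 'effort': array([-1.10155561e-03, -4.06508124e+01,  2.54528189e+01,  1.01424748e-02,
       -1.01517201e-04,  4.92871621e-06]), 'eef_pos': array([ 210.86013426, -480.12669969,  230.54970127]), 'orientation': array([ 9.78670727e-01,  2.05433319e-01, -1.73377331e-04, -8.54561214e-04]), 'wrist_force': array([-0.42016878,  0.68601002, -0.62312881]), 'ft_torque': array([ 0.00935692, -0.02109123,  0.01300918]), 'finger_force': 0.0, 'gripper_width': 85.9529791752006}
```

View pics/scene0.png

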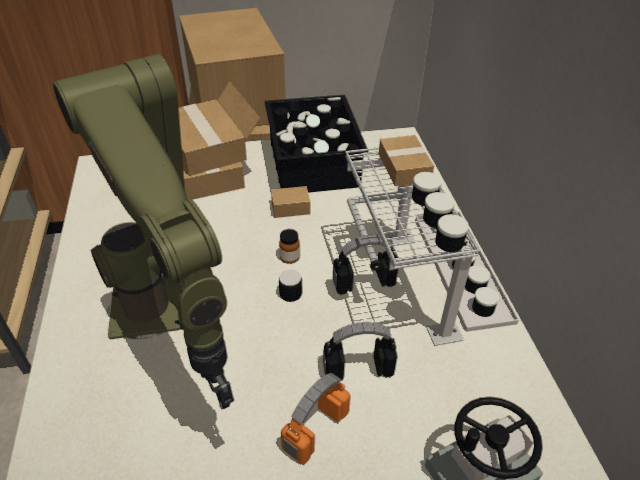

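View pics/side0.png

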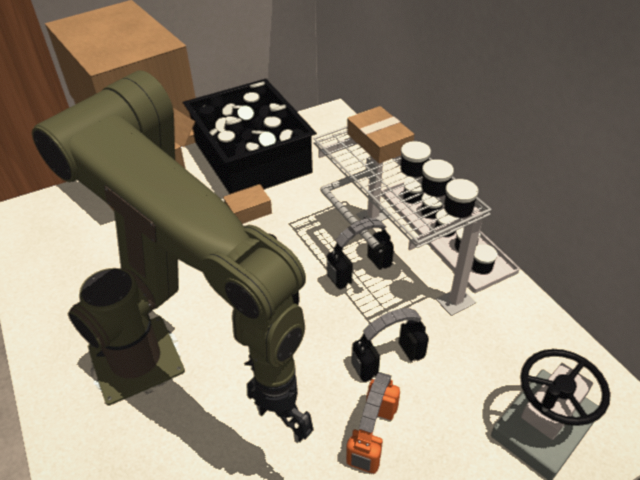

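The scene picture shows the standing pair at about (360,350), the hung pair at (365,265), the orange look-alike at (315,418), the tin at (290,285) and the jar at (290,245). In the side picture the bar's closed end is at about (325,188), and its open end is near (385,240).

```bash
python3 - <<'E'
from h import *
np.set_printoptions(precision=1,suppress=True)
for n in ('scene0','side0'):
    d=np.load(f'pics/{n}.npz');W=cloud(d);px=d['pixels'].astype(int)
    c=np.array([-cv2.Rodrigues(d['rvec'].reshape(3,1))[0].T@d['tvec'].reshape(3)]);print(n,'cam',c)
    def reg(u0,v0,u1,v1,zlo,zhi):
        w=W[v0:v1,u0:u1].reshape(-1,3);return w[(w[:,2]>zlo)&(w[:,2]<zhi)]
    boxes={'scene0':dict(stand=(320,318,402,382),hung=(328,228,400,296),tin=(275,268,305,302),jar=(275,228,303,264),carton=(268,185,313,218),bar=(320,150,400,250)),
           'side0':dict(stand=(348,300,432,382),hung=(325,215,395,290),carton=(222,183,272,222),bar=(315,178,400,250))}[n]
    for k,b in boxes.items():
        p=reg(*b,12,230)
        if k in('stand','hung'):
            lo=p[(p[:,2]<(97 if k=='stand' else 30+95))&(p[:,2]>15)]
            t=p[:,2]>(150 if k=='stand' else 170)
            t=p[t&(p[:,2]<215)]
            print(k,len(p),'zmax',p[:,2].max(),'band mean',t.mean(0),'min',t.min(0),'max',t.max(0))
            if len(t)>5:
                r=cv2.minAreaRect(t[:,:2].astype(np.float32));print(' rect',r)
            r=cv2.minAreaRect(p[:,:2].astype(np.float32));print(' all',r)
        elif k=='bar':
            t=p[(p[:,2]>180)&(p[:,2]<208)];print(k,len(t))
            o=t[np.argsort(t[:,1])][::max(1,len(t)//25)];print(o)
        else:
            print(k,np.percentile(p,2,axis=0),np.percentile(p,98,axis=0))
E
```

```text
scene0 cam [[  304.3 -1184.   1330.1]]
stand 2347 zmax 194.88566657008624 band mean [ 558.8 -345.3  178.4] min [ 446.1 -463.4  150.8] max [ 655.4 -301.1  194.9]
 rect ((528.9506225585938, -356.6347351074219), (253.23826599121094, 111.87589263916016), 35.154029846191406)
 all ((538.0994262695312, -344.5859375), (266.193115234375, 152.98329162597656), 26.266061782836914)
hung 1977 zmax 226.48254923978885 band mean [649.7 -60.2 202. ] min [ 585.6 -133.   170.4] max [736.4  33.4 215. ]
 rect ((658.553955078125, -48.849388122558594), (138.6306915283203, 134.1834259033203), 50.786869049072266)
 all ((723.8466186523438, 28.26129150390625), (366.4811096191406, 177.36294555664062), 47.59764099121094)
tin [401.1 -53.8  14.3] [469.1  10.7  82.9]
jar [422.2 106.   14.7] [483.9 163.9 107.1]
carton [427.9 338.6  14.5] [569.6 472.6  68.6]
bar 638
[[666.2 -70.  206.5]
 [617.2 -54.5 203.7]
 [688.7 -51.4 205.1]
 [695.2 -49.1 206. ]
 [596.2 -45.4 194.4]
 [612.3 -37.8 200.5]
 [587.9 -30.6 185.6]
 [652.9  -3.3 202.1]
 [666.2  15.5 207.1]
 [652.3  31.9 198.6]
 [650.3  50.7 202.4]
 [666.4  66.7 202.2]
 [64
[... 973 characters left out ...]
 36.85976028442383)
carton [426.3 339.8  14.4] [571.7 498.4  66. ]
bar 1033
[[ 669.5 -133.6  207.8]
 [ 651.6 -113.5  202.5]
 [ 665.3  -95.9  206.7]
 [ 652.   -78.2  190.2]
 [ 649.6  -61.3  192. ]
 [ 628.2  -54.5  207.6]
 [ 657.7  -52.5  199.5]
 [ 636.7  -50.7  207.8]
 [ 702.   -48.2  194. ]
 [ 651.2  -43.1  187.1]
 [ 601.8  -36.1  197. ]
 [ 586.6  -30.3  180.4]
 [ 657.9   -9.6  201.3]
 [ 647.8   11.   192.9]
 [ 651.6   29.1  206.8]
 [ 649.8   48.3  203.8]
 [ 646.1   70.2  199.7]
 [ 652.6   87.6  206.2]
 [ 644.6  108.5  193.6]
 [ 659.2  128.9  202.5]
 [ 712.3  151.9  194.4]
 [ 766.2  156.1  196.5]
 [ 672.3  158.7  198. ]
 [ 714.   161.1  202.3]
 [ 726.5  165.1  205.9]
 [ 657.   173.7  197.3]]
```

```bash
python3 - <<'E'
from h import *
np.set_printoptions(precision=1,suppress=True)
S=[];H=[];B=[];M=[];T=[];J=[]
for n in ('scene0','side0'):
    d=np.load(f'pics/{n}.npz');W=cloud(d).reshape(-1,3);px=d['pixels'].reshape(-1,3).astype(int)
    sat=px.max(1)-px.min(1)
    def box(x0,x1,y0,y1,z0,z1): return (W[:,0]>x0)&(W[:,0]<x1)&(W[:,1]>y0)&(W[:,1]<y1)&(W[:,2]>z0)&(W[:,2]<z1)
    g=sat<45
    S.append(W[box(430,680,-430,-270,15,205)&g]);H.append(W[box(540,770,-130,20,40,225)&g])
    B.append(W[box(635,675,0,140,175,212)]);M.append(W[box(600,700,-180,-70,170,222)])
    T.append(W[box(380,490,-80,40,60,90)]); J.append(W[box(400,510,90,190,80,112)])
for k in range(2):
    p=S[k];b=p[(p[:,2]>100)]
    r=cv2.minAreaRect(b[:,:2].astype(np.float32));print('S band',r)
    c,V=np.linalg.eigh(np.cov(b[:,:2].T));print(' pca ang',np.degrees(np.arctan2(V[1,1],V[0,1])),b.mean(0))
    q=cv2.minAreaRect(p[:,:2].astype(np.float32));print(' all',q, 'top',np.percentile(p[:,2],99.5))
    b=H[k];b=b[(b[:,2]>135)&(b[:,1]<-20)]; far=b
    a,c0=np.polyfit(b[:,0],b[:,1],1);print('H slope deg',np.degrees(np.arctan(a)),np.median(b,0),np.percentile(b,[2,98],axis=0).ravel())
    p=B[k];f=np.polyfit(p[:,1],p[:,0],1);print('bar x=',f,'deg',np.degrees(np.arctan(f[0])),'res',np.std(p[:,0]-np.polyval(f,p[:,1])),p.mean(0))
    m=M[k];h,e=np.histogram(m[:,1],bins=np.arange(-180,-65,5))
    for i in range(len(h)):
        s=m[(m[:,1]>=e[i])&(m[:,1]<e[i+1])]
        if len(s):print('  y',e[i],len(s),np.percentile(s[:,0],[5,50,95]),np.percentile(s[:,2],[5,95]))
    if len(T[k]):print('tin',np.percentile(T[k],[1,50,99],axis=0).ravel())
    if len(J[k]):print('jar',np.percentile(J[k],[1,50,99],axis=0).ravel())
E
```

```text
S band ((573.31494140625, -366.7672119140625), (139.4214630126953, 188.84182739257812), 85.34236145019531)
 pca ang 176.72221922337448 [ 572.2 -327.1  162.9]
 all ((576.6099243164062, -360.0792236328125), (152.97450256347656, 194.5711212158203), 85.43484497070312) top 193.1012344997945
H slope deg -7.082400027077235 [653.2 -49.9 205.1] [ 574.9 -128.8  140.3  741.9  -23.4  221.8]
bar x= [ -0.  657.8] deg -2.146190692724011 res 6.06433643293017 [655.3  67.8 204.3]
  y -135 28 [653.8 661.7 674.1] [184.2 212.6]
  y -130 53 [651.  665.4 678. ] [184.5 213.7]
  y -125 19 [648.6 661.7 678.5] [195.5 212.9]
  y -120 6 [653.9 666.8 673.2] [196.8 210.4]
  y -115 6 [658.4 663.1 668.5] [206.7 209.8]
  y -110 8 [655.  659.7 670.4] [197.2 209.6]
  y -105 10 [652.5 661.1 671.6] [199.4 207.7]
  y -100 12 [654.4 658.9 666.5] [197.8 208.5]
  y -95 9 [654.6 663.5 672.5] [200.7 208.1]
  y -90 9 [654.7 661.6 667.4] [195.8 209.3]
  y -85 13 [652.  657.4 669.8] [197.  209.4]
  y -80 12 [653.  660.3 671.6] [200.6 208.2]
  y -75 8 [653.2 659.7 667.2] [201.4 209.7]
tin [402.1 -52.8  60.5 434.7 -24.9  76.  467.7
[... 556 characters left out ...]
7 [647.5 659.3 669.6] [184.8 213.3]
  y -130 48 [647.7 660.2 676.1] [179.6 210.9]
  y -125 19 [646.8 655.3 674.1] [186.5 210.6]
  y -120 9 [649.3 660.  668.9] [201.  210.5]
  y -115 8 [651.5 655.  660.9] [199.7 207.3]
  y -110 11 [652.5 655.3 667. ] [191.6 206.2]
  y -105 17 [650.7 657.7 670. ] [190.2 207.2]
  y -100 11 [649.9 658.5 667.2] [193.7 206.8]
  y -95 12 [649.5 655.3 662.6] [190.2 205.2]
  y -90 12 [651.8 659.  665.8] [196.4 205.9]
  y -85 12 [652.6 656.3 665.4] [193.3 207. ]
  y -80 11 [650.1 654.  665.6] [192.  205.3]
  y -75 12 [649.4 656.8 668.4] [195.5 204.6]
tin [434.3 -55.9  60.2 440.2 -51.8  61.6 453.1 -47.7  65.9]
jar [469.5 136.8  93.8 476.1 152.3  99.1 482.5 163.1 105.6]
```

Request:
jog_arm(
  increments=[
    [0, 0, 0, 0.118, 85],
    [0, 0, 0, 0.118, 85],
    [0, 0, 0, 0.118, 85],
    [0.075, -0.076, 0, 0, 85],
    [0.075, -0.076, 0, 0, 85],
    [0.075, -0.076, 0, 0, 85],
    [0.075, -0.076, 0, 0, 85],
    [0.075, -0.076, 0, 0, 85],
    [0.075, -0.076, 0, 0, 85],
    [0.075, -0.076, 0, 0, 85],
  ],
)

```text
clock: 0.93
eef_pos: [362.1, -312.9, 231.0]
orientation: [1.0, 0.021, -0.0, -0.0]
wrist_force: [0.5, 1.0, -0.4]
gripper_width: 85.2
finger_force: 0.0
```

Request:
jog_arm(
  increments=[
    [0.075, -0.076, 0, 0, 85],
    [0.075, -0.076, 0, 0, 85],
    [0.075, -0.076, 0, 0, 85],
    [0.075, -0.076, 0, 0, 85],
    [0.075, -0.076, 0, 0, 85],
    [0.075, -0.076, 0, 0, 85],
    [0.075, -0.076, 0, 0, 85],
    [0.07, -0.07, 0, 0, 85],
    [0, 0, 0, 0, 85],
  ],
)

```text
clock: 1.68
eef_pos: [535.4, -122.7, 230.6]
orientation: [1.0, 0.024, 0.001, -0.001]
wrist_force: [0.2, -0.9, 0.8]
gripper_width: 84.8
finger_force: 0.0
```

```bash
cat >> h.py <<'E'
def yaw():
    o=get_obs();q=o['orientation'];return 2*np.arctan2(q[1],q[0]),o['eef_pos'],o
def rel(x,y,z):
    a,p,o=yaw();d=np.array([x,y,z])-p;c,s=np.cos(a),np.sin(a)
    r=np.array([c*d[0]+s*d[1],s*d[0]-c*d[1],-d[2]]);print('pos',p.round(1),'yaw',round(np.degrees(a),2),'tool mm',r.round(1),'share',(r/300).round(4))
def wcloud(d):
    K=d['camera_matrix'];Z=d['depth'].astype(float);v,u=np.mgrid[:480,:640]
    x=(u-K[0,2])/K[0,0];y=(v-K[1,2])/K[1,1];th=np.hypot(x,y);t=np.where((th>1e-6)&(th<1.45),np.tan(th)/np.maximum(th,1e-6),1)
    P=np.stack([x*t*Z,y*t*Z,Z],-1);R=cv2.Rodrigues(np.array(d['rvec']).reshape(3,1))[0]
    W=(P-np.array(d['tvec']).reshape(3))@R;W[(Z==0)|(th>1.45)]=np.nan
    return W
E
python3 - <<'E'
from h import *
np.set_printoptions(precision=1,suppress=True)
d=snap('wrist','w1.png');W=wcloud(d).reshape(-1,3)
def box(x0,x1,y0,y1,z0,z1): return W[(W[:,0]>x0)&(W[:,0]<x1)&(W[:,1]>y0)&(W[:,1]<y1)&(W[:,2]>z0)&(W[:,2]<z1)]
print(d['camera_matrix'][0],np.isfinite(W[:,0]).sum())
rel(597,-52,231)
p=box(560,760,-150,20,130,225)
for x in range(560,720,10):
    s=p[(p[:,0]>=x)&(p[:,0]<x+10)]
    if len(s)>3:print(x,len(s),np.percentile(s[:,1:],[3,50,97],axis=0).ravel())
E
```

```text
[371.6   0.  324.3] 304789
pos [ 533.5 -124.4  230.5] yaw 2.7 tool mm [ 66.9 -69.3  -0.5] share [ 0.2 -0.2 -0. ]
560 67 [-56.3 136.9 -39.  138.5 -27.3 139.5]
570 646 [-58.2 133.9 -44.8 139.7 -27.2 153.9]
580 795 [-56.3 137.  -46.3 166.7 -28.5 187. ]
590 1126 [-56.  174.2 -44.9 191.  -27.8 196.2]
600 1284 [-55.7 187.2 -44.3 199.4 -27.6 203.9]
610 1354 [-55.2 195.7 -43.5 205.9 -27.  209. ]
620 1433 [-54.8 200.5 -43.1 210.6 -26.6 213.6]
630 1424 [-54.4 204.9 -42.7 214.2 -26.3 216.1]
640 2068 [-127.2  193.9  -41.6  215.3   14.   217.5]
650 6410 [-127.   194.3  -67.8  203.3   13.   218.3]
660 4749 [-126.8  201.   -68.6  204.4   10.7  218.5]
670 406 [-115.5  197.4  -81.9  200.7  -24.9  217.5]
```

View pics/w1.png

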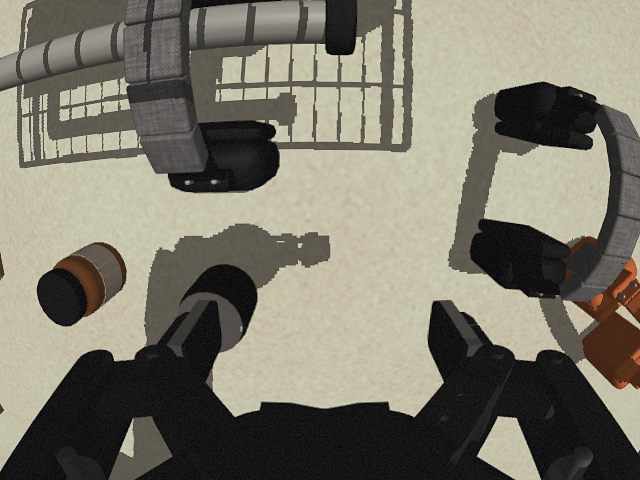

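The wrist picture shows the bar from (0,70) to its black stop at (340,25), with the hung band crossing it at about (155,40). The standing pair is at (560,190) and the orange pair at (600,310).

```bash
python3 - <<'E'
from h import *
np.set_printoptions(precision=1,suppress=True)
d=dict(np.load('pics/w1.npz'));W=wcloud(d).reshape(-1,3);px=d['pixels'].reshape(-1,3).astype(int)
R=cv2.Rodrigues(d['rvec'].reshape(3,1))[0];print('cam',-R.T@d['tvec'].reshape(3))
def box(x0,x1,y0,y1,z0,z1,g=None):
    m=(W[:,0]>x0)&(W[:,0]<x1)&(W[:,1]>y0)&(W[:,1]<y1)&(W[:,2]>z0)&(W[:,2]<z1)
    if g is not None:m&=g
    return W[m]
for y in range(-140,180,15):
    s=box(620,700,y,y+15,180,209)
    if len(s)>10:print('bar',y,len(s),np.percentile(s[:,0],[3,50,97]),np.percentile(s[:,2],[3,97]))
s=box(620,700,-150,-100,170,225);print('stop y',np.percentile(s[:,1],[0.5,50]))
sat=px.max(1)-px.min(1)
p=box(440,700,-440,-250,100,215,sat<45)
for x in range(450,690,15):
    s=p[(p[:,0]>=x)&(p[:,0]<x+15)]
    if len(s)>3:print('st',x,len(s),np.percentile(s[:,1:],[3,50,97],axis=0).ravel())
p=box(440,700,-440,-250,15,97,sat<45)
print('cups x',np.percentile(p,[1,99],axis=0).ravel(),cv2.minAreaRect(p[:,:2].astype(np.float32)))
s=box(600,800,-240,260,320,420);print('shelf',len(s))
E
```

```text
cam [ 606.  -119.3  372.5]
bar -140 456 [647.4 653.3 669.3] [194.3 208.8]
bar -125 1297 [647.3 656.  670.6] [194.1 208.8]
bar -110 1424 [652.  659.5 671.3] [194.2 205. ]
bar -95 1363 [651.4 659.  670.5] [194.7 205. ]
bar -80 1308 [650.8 658.4 670.1] [194.2 205. ]
bar -65 1604 [621.4 654.7 669.6] [194.5 208.5]
bar -50 76 [620.1 621.1 623.8] [207.5 209. ]
bar -35 29 [620.1 621.  622.6] [208.1 209. ]
bar -20 645 [648.5 656.5 667.2] [195.2 205.4]
bar -5 842 [647.9 655.6 666.9] [194.6 205.1]
bar 10 784 [647.4 654.9 667. ] [194.5 205.2]
bar 25 707 [646.8 654.3 666. ] [194.  205.1]
bar 40 609 [646.3 654.  665.4] [194.9 205.2]
bar 55 554 [645.6 653.3 665.3] [194.2 205.1]
bar 70 396 [645.  651.9 664.4] [193.8 205.1]
bar 85 12 [644.5 644.9 645.6] [191.1 197.7]
stop y [-130.4 -117. ]
st 465 12 [-425.1  133.1 -422.6  138.8 -420.9  143.5]
st 480 220 [-419.1  102.4 -317.1  110.  -300.   124.1]
st 495 535 [-431.6  101.4 -305.3  120.5 -300.6  158.2]
st 510 635 [-329.4  144.4 -305.8  162.7 -303.   171.4]
st 525 723 [-332.3  159.9 -309.7  174.9 -304.   179.9]
st 540 779 [-332.8  169.6 -311.7  182.1 -305.   185.8]
st 555 836 [-334.2  174.5 -313.9  186.1 -306.2  188.3]
st 570 795 [-331.8  176.8 -313.2  187.8 -307.1  189.6]
st 585 724 [-328.9  175.4 -312.5  186.4 -308.1  188.8]
st 600 692 [-329.   171.6 -312.8  182.7 -309.1  186.5]
st 615 728 [-333.6  164.2 -314.8  175.9 -310.1  181.1]
st 630 761 [-339.   150.3 -315.3  165.7 -311.2  173.7]
st 645 636 [-338.   102.6 -315.1  143.1 -312.   160.8]
st 660 320 [-341.6  101.5 -317.5  109.6 -311.5  121.8]
cups x [ 489.7 -423.3   17.1  670.6 -279.6   96.1] ((562.8816528320312, -361.85693359375), (158.2384033203125, 221.84805297851562), 86.04423522949219)
shelf 0
```

```bash
python3 - <<'E'
from h import *
o=get_obs();print(o['joints'].round(3)); rel(597,-42,231)
E
```

```text
[-0.229  0.3   -0.084  1.188  0.     2.865]
pos [ 533.5 -124.4  230.5] yaw 2.7 tool mm [ 67.3 -79.3  -0.5] share [ 0.2245 -0.2644 -0.0016]
```

Request:
jog_arm(
  increments=[
    [0, 0, 0, -0.115, 85],
    [0, 0, 0, -0.115, 85],
    [0, 0, 0, -0.115, 85],
    [0, 0, 0, -0.115, 85],
    [0, 0, 0, -0.115, 85],
    [0, 0, 0, -0.115, 85],
    [0, 0, 0, -0.115, 85],
    [0, 0, 0, -0.115, 85],
    [0, 0, 0, -0.115, 85],
    [0, 0, 0, -0.115, 85],
  ],
)

```text
clock: 2.57
eef_pos: [530.9, -127.3, 231.0]
orientation: [0.81, 0.586, -0.001, -0.0]
wrist_force: [-0.5, 0.3, -0.1]
gripper_width: 85.2
finger_force: 0.0
```

Request:
jog_arm(
  increments=[
    [0, 0, 0, -0.115, 85],
    [0, 0, 0, -0.115, 85],
    [0, 0, 0, -0.115, 85],
    [0, 0, 0, -0.115, 85],
    [0, 0, 0, -0.115, 85],
    [0, 0, 0, -0.115, 85],
    [0, 0, 0, -0.115, 85],
    [0, 0, 0, -0.115, 85],
    [0, 0, 0, -0.115, 85],
    [0, 0, 0, -0.115, 85],
  ],
)

```text
clock: 3.4
eef_pos: [530.9, -127.3, 231.0]
orientation: [0.336, 0.942, -0.0, -0.001]
wrist_force: [0.1, -0.2, -0.6]
gripper_width: 84.7
finger_force: 0.0
```

Request:
jog_arm(
  increments=[
    [0, 0, 0, -0.115, 85],
    [0, 0, 0, -0.115, 85],
    [0, 0, 0, -0.115, 85],
    [0, 0, 0, -0.115, 85],
    [0, 0, 0, -0.115, 85],
    [0, 0, 0, -0.115, 85],
    [0, 0, 0, 0, 85],
    [0, 0, 0, 0, 85],
  ],
)

```text
clock: 4.07
eef_pos: [531.3, -127.0, 231.1]
orientation: [-0.014, 1.0, -0.0, -0.0]
wrist_force: [0.4, 0.5, 0.1]
gripper_width: 84.9
finger_force: 0.0
```

```bash
python3 - <<'E'
from h import *
o=get_obs();print(o['joints'].round(3)); rel(598,-42,231)
E
```

```text
[-0.234  0.297 -0.086  1.188 -0.    -0.263]
pos [ 531.3 -127.   231.1] yaw 181.63 tool mm [-69.1  83.1   0.1] share [-0.2304  0.2769  0.0003]
```

Request:
jog_arm(
  increments=[
    [-0.058, 0.069, 0, 0, 85],
    [-0.058, 0.069, 0, 0, 85],
    [-0.058, 0.069, 0, 0, 85],
    [-0.056, 0.07, 0, 0, 85],
    [0, 0, 0.05, 0, 85],
    [0, 0, 0.05, 0, 85],
    [0, 0, 0.05, 0, 85],
    [0, 0, 0.06, 0, 85],
    [0, 0, 0, 0, 85],
  ],
)

```text
clock: 4.82
eef_pos: [595.6, -41.1, 164.6]
orientation: [-0.015, 1.0, 0.0, -0.003]
wrist_force: [-0.1, 0.9, -0.2]
gripper_width: 84.7
finger_force: 0.0
```

```bash
python3 - <<'E'
from h import *
rel(598,-42,168)
d=snap('side','s2.png');e=snap('scene','s3.png')
a=cv2.imread('pics/s2.png')[120:330,230:510];b=cv2.imread('pics/s3.png')[150:360,240:520]
cv2.imwrite('pics/c2.png',cv2.resize(np.vstack([a,b]),None,fx=1.4,fy=1.4))
E
```

```text
pos [595.6 -41.1 164.6] yaw 181.71 tool mm [-2.4 -0.9 -3.4] share [-0.0079 -0.0031 -0.0112]
```

View pics/c2.png

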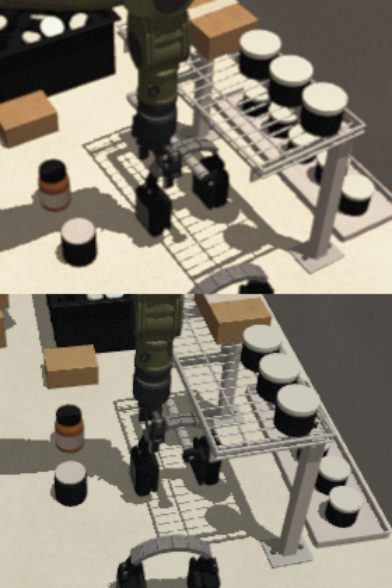

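The crop shows the gripper in front of the shelf edge, with its fingers either side of the near shoulder of the hung band at about (155,150). It is not touching the shelf. Next I close the jaws.

Request:
jog_arm(
  increments=[
    [0, 0, -0.006, 0, 20],
    [0, 0, 0, 0, 20],
    [0, 0, 0, 0, 20],
    [0, 0, 0, 0, 20],
    [0, 0, 0, 0, 20],
    [0, 0, 0, 0, 20],
    [0, 0, 0, 0, 20],
    [0, 0, 0, 0, 20],
  ],
  force=30,
)

```text
clock: 5.58
eef_pos: [598.9, -41.1, 170.7]
orientation: [-0.016, 1.0, -0.0, 0.001]
wrist_force: [0.0, -0.4, 3.5]
gripper_width: 29.4
finger_force: 34.9
```

Request:
jog_arm(
  increments=[
    [0, 0.03, 0, 0, 20],
    [0, 0.06, 0, 0, 20],
    [0, 0.06, 0, 0, 20],
    [0, 0.06, 0, 0, 20],
    [0, 0.06, 0, 0, 20],
    [0, 0.06, 0, 0, 20],
    [0, 0.06, 0, 0, 20],
    [0, 0.06, 0, 0, 20],
    [0, 0.05, 0, 0, 20],
    [0, 0.03, 0, 0, 20],
  ],
)

```text
clock: 6.42
eef_pos: [593.2, 118.2, 170.6]
orientation: [-0.016, 1.0, -0.001, 0.0]
wrist_force: [-0.7, -5.4, 5.2]
gripper_width: 29.6
finger_force: 35.2
```

Request:
jog_arm(
  increments=[
    [0, 0.01, 0, 0, 20],
    [0, 0, 0, 0, 20],
  ],
)

```text
clock: 6.58
eef_pos: [593.1, 121.5, 170.6]
orientation: [-0.017, 1.0, -0.0, 0.0]
wrist_force: [-1.1, -2.6, 5.7]
gripper_width: 29.5
finger_force: 35.2
```

```bash
python3 - <<'E'
from h import *
np.set_printoptions(precision=1,suppress=True)
rel(593,136,171);o=get_obs();print(o['wrist_force'],o['ft_torque'],o['joints'])
e=snap('side','s4.png');W=cloud(e).reshape(-1,3)
for x in range(590,740,15):
    s=W[(W[:,0]>=x)&(W[:,0]<x+15)&(W[:,1]>60)&(W[:,1]<155)&(W[:,2]>207)&(W[:,2]<225)]
    if len(s)>3:print(x,len(s),np.percentile(s[:,1:],[3,50,97],axis=0).ravel())
cv2.imwrite('pics/c4.png',cv2.resize(cv2.imread('pics/s4.png')[110:300,250:500],None,fx=2.5,fy=2.5))
E
```

```text
pos [593.1 121.5 170.6] yaw 181.91 tool mm [-0.4 14.5 -0.4] share [-0.  0. -0.]
[-1.1 -2.6  5.7] [-0.3 -0.1 -0.1] [ 0.2  0.4 -0.   1.1 -0.   0.2]
590 12 [ 74.8 210.3  79.8 220.6 144.2 224.2]
620 7 [110.7 208.2 127.3 217.4 133.4 219.6]
635 52 [ 95.2 207.9 118.1 216.  141.1 221.5]
650 51 [ 67.6 207.6 116.7 214.8 139.1 221.2]
665 41 [106.9 209.5 118.2 215.5 140.1 218.9]
680 34 [106.5 207.1 118.9 211.  136.2 217.7]
```

View pics/c4.png

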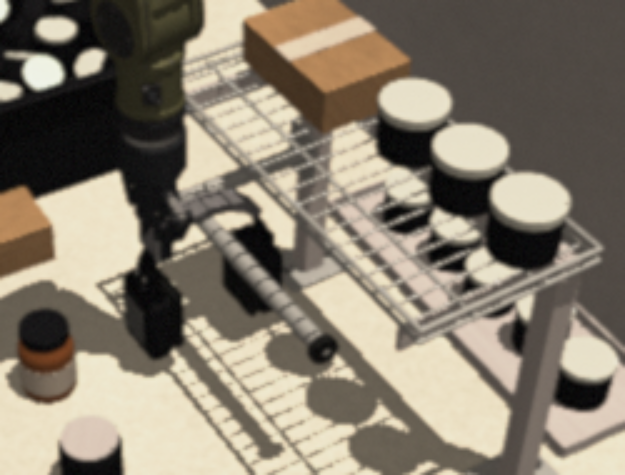

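The band has slid along and is near the closed end; I creep on until it makes contact.

Request:
jog_arm(
  increments=[
    [0, 0.015, 0, 0, 20],
    [0, 0.015, 0, 0, 20],
    [0, 0.01, 0, 0, 20],
    [0, 0, 0, 0, 20],
  ],
)

```text
clock: 6.97
eef_pos: [592.7, 132.4, 170.6]
orientation: [-0.016, 1.0, -0.001, 0.0]
wrist_force: [-1.2, -4.8, 5.8]
gripper_width: 28.9
finger_force: 35.2
```

Request:
jog_arm(
  increments=[
    [0, 0.007, 0, 0, 20],
    [0, 0.005, 0, 0, 20],
    [0, 0, 0, 0, 20],
  ],
)

```text
clock: 7.22
eef_pos: [592.6, 135.5, 170.6]
orientation: [-0.016, 1.0, -0.001, 0.0]
wrist_force: [-1.4, -4.9, 5.5]
gripper_width: 29.3
finger_force: 35.2
```

Request:
jog_arm(
  increments=[
    [0, 0.006, 0, 0, 20],
    [0, 0, 0, 0, 20],
  ],
)

```text
clock: 7.38
eef_pos: [592.6, 136.9, 170.6]
orientation: [-0.015, 1.0, -0.002, 0.0]
wrist_force: [-1.4, -5.7, 6.4]
gripper_width: 29.2
finger_force: 35.3
```

Request:
jog_arm(
  increments=[
    [0, 0.006, 0, 0, 20],
    [0, 0, 0, 0, 20],
  ],
)

```text
clock: 7.55
eef_pos: [592.5, 137.5, 170.6]
orientation: [-0.014, 1.0, -0.003, 0.0]
wrist_force: [-1.5, -8.7, 6.0]
gripper_width: 29.4
finger_force: 35.4
```

Request:
jog_arm(
  increments=[
    [0, -0.003, 0, 0, 75],
    [0, 0, 0, 0, 75],
    [0, 0, 0, 0, 75],
    [0, 0, 0, 0, 75],
    [0.05, 0, 0, 0, 75],
    [0.07, 0, 0, 0, 75],
    [0.08, 0, 0, 0, 75],
    [0, 0, -0.08, 0, 75],
    [0, 0, -0.1, 0, 75],
    [0, 0, -0.05, 0, 75],
  ],
)

```text
clock: 8.38
eef_pos: [532.1, 137.7, 241.2]
orientation: [-0.017, 1.0, 0.0, 0.001]
wrist_force: [0.1, 0.7, -0.3]
gripper_width: 75.2
finger_force: 0.0
```

Request:
jog_arm(
  increments=[
    [0, -0.1, 0, 0, 75],
    [0, -0.12, 0, 0, 75],
    [0, -0.12, 0, 0, 75],
    [0, -0.12, 0, 0, 75],
    [0, -0.12, 0, 0, 75],
    [0, -0.12, 0, 0, 75],
    [0, -0.12, 0, 0, 75],
    [0, -0.12, 0, 0, 75],
    [0, -0.12, 0, 0, 75],
    [0, -0.12, 0, 0, 75],
  ],
)

```text
clock: 9.22
eef_pos: [544.0, -217.9, 238.9]
orientation: [-0.017, 1.0, 0.0, 0.0]
wrist_force: [0.4, 0.2, 0.2]
gripper_width: 75.0
finger_force: 0.0
```

Request:
jog_arm(
  increments=[
    [0, -0.1, 0, 0, 85],
    [0, -0.07, 0, 0, 85],
    [0, 0, 0, 0.092, 85],
    [0, 0, 0, 0, 85],
  ],
)

```text
clock: 9.55
eef_pos: [545.7, -268.7, 238.4]
orientation: [0.034, 0.999, 0.0, -0.0]
wrist_force: [-0.6, 0.4, -0.2]
gripper_width: 84.6
finger_force: 0.0
```

```bash
python3 - <<'E'
from h import *
np.set_printoptions(precision=1,suppress=True)
rel(518,-317,238);o=get_obs();print(o['joints'])
for n in('side','scene'):
    e=snap(n,n+'5.png');W=cloud(e).reshape(-1,3)
    for lab,x0,y0,y1,z0,z1 in(('hung',575,60,155,207,225),('st',480,-345,-290,140,200)):
        s0=W[(W[:,0]>x0)&(W[:,0]<x0+195)&(W[:,1]>y0)&(W[:,1]<y1)&(W[:,2]>z0)&(W[:,2]<z1)]
        for x in range(x0,x0+195,20):
            s=s0[(s0[:,0]>=x)&(s0[:,0]<x+20)]
            if len(s)>8:print(n,lab,x,len(s),np.percentile(s[:,1:],[5,50,95],axis=0).ravel())
a=cv2.imread('pics/side5.png')[120:400,200:520];b=cv2.imread('pics/scene5.png')[150:430,200:520]
cv2.imwrite('pics/c5.png',cv2.resize(np.hstack([a,b]),None,fx=1.25,fy=1.25))
E
```

```text
pos [ 545.7 -268.7  238.4] yaw 176.14 tool mm [ 24.4 -50.1   0.4] share [ 0.1 -0.2  0. ]
[-0.5  0.4  0.1  1.3  0.  -0.4]
side hung 595 16 [119.7 207.4 136.1 209.  146.7 214.6]
side hung 615 62 [123.2 208.2 136.  213.5 150.9 218. ]
side hung 635 65 [102.4 208.2 134.  215.5 152.4 220.7]
side hung 655 56 [123.2 208.4 134.  215.  150.4 219.9]
side hung 675 39 [122.1 208.6 136.3 211.8 152.8 215.7]
side st 500 127 [-333.9  141.4 -322.3  157.5 -306.3  168.6]
side st 520 122 [-335.   160.4 -323.5  173.3 -307.   181.9]
side st 540 116 [-337.1  172.8 -324.   183.1 -308.3  188.5]
side st 560 105 [-338.6  178.3 -327.2  186.5 -310.6  191.2]
side st 580 98 [-339.6  176.6 -329.2  186.8 -311.5  190.8]
side st 600 93 [-340.8  170.8 -331.8  182.1 -312.3  186.6]
side st 620 78 [-342.5  154.6 -332.8  171.8 -313.1  177.9]
side st 640 39 [-342.8  144.2 -334.4  157.9 -315.6  166.2]
scene st 500 90 [-333.7  142.9 -323.2  160.9 -304.9  170.4]
scene st 520 111 [-334.5  161.4 -324.4  175.9 -306.3  183.2]
scene st 540 103 [-336.2  173.5 -325.2  185.7 -307.4  191.1]
scene st 560 96 [-336.7  181.1 -326.   189.6 -308.1  194. ]
scene st 580 93 [-338.1  179.6 -327.3  188.7 -311.9  193.7]
scene st 600 91 [-339.4  174.2 -329.7  185.1 -311.8  190.7]
scene st 620 92 [-341.6  161.  -333.5  175.3 -312.7  180.9]
scene st 640 56 [-341.8  146.3 -334.4  161.6 -315.4  170.2]
```

View pics/c5.png

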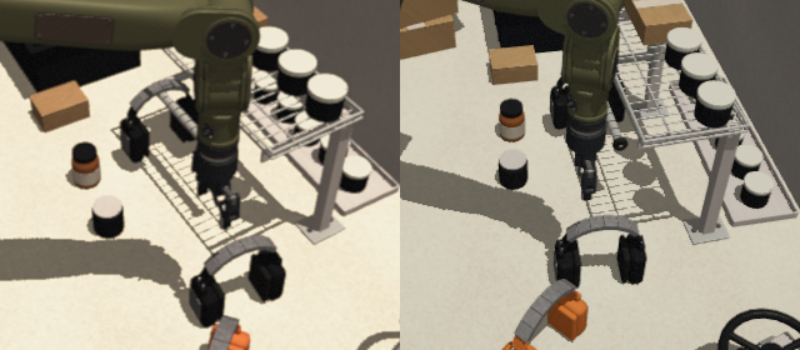

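The crop shows the first pair hanging square at the closed end (155,110), and the standing pair at (240,270), untouched. The orange pair is close behind it, so I check the clearance.

```bash
python3 - <<'E'
from h import *
for n in('side5','scene5','w1'):
    d=dict(np.load(f'pics/{n}.npz'));W=(wcloud if n=='w1' else cloud)(d).reshape(-1,3);px=d['pixels'].reshape(-1,3).astype(int)
    m=(W[:,0]>350)&(W[:,0]<620)&(W[:,1]<-330)&(W[:,1]>-600)&(W[:,2]>15)&(px[:,0]-px[:,2]>80)
    p=W[m];print(n,len(p),np.percentile(p,[1,99],axis=0).round().ravel(),(p[p[:,1]>-395].mean(0) if (p[:,1]>-395).any() else ''))
    q=p[p[:,0]>485];print(np.percentile(q,[1,99],axis=0).round().ravel() if len(q) else '')
E
```

```text
side5 1224 [ 352. -566.   22.  516. -409.  143.] 
[ 485. -475.   22.  521. -436.  118.]
scene5 1499 [ 353. -565.   18.  518. -428.  143.] 
[ 485. -475.   18.  520. -428.  133.]
w1 774 [ 352. -527.   89.  521. -400.  135.] [ 527.82721011 -333.18547006  171.78208506]
[ 485. -467.   90.  521. -411.  135.]
```

Request:
jog_arm(
  increments=[
    [0.02, -0.044, 0, 0, 70],
    [0.02, -0.044, 0, 0, 70],
    [0.02, -0.044, 0, 0, 70],
    [0.021, -0.045, 0, 0, 70],
    [0, 0, 0.05, 0, 70],
    [0, 0, 0, 0, 70],
  ],
)

```text
clock: 10.15
eef_pos: [516.1, -320.1, 222.2]
orientation: [0.033, 0.999, 0.001, -0.001]
wrist_force: [-1.0, 0.4, -0.3]
gripper_width: 70.2
finger_force: 0.0
```

Request:
jog_arm(
  increments=[
    [0, 0, 0.07, 0, 70],
    [0, 0, 0.07, 0, 70],
    [0, 0, 0.07, 0, 70],
    [0, 0, 0.05, 0, 70],
    [0, 0, 0, 0, 70],
    [0, 0, 0, 0, 20],
    [0, 0, 0, 0, 20],
    [0, 0, 0, 0, 20],
    [0, 0, 0, 0, 20],
    [0, 0, 0, 0, 20],
  ],
  force=80,
)

```text
clock: 10.98
eef_pos: [519.1, -319.7, 148.1]
orientation: [0.032, 0.999, -0.001, 0.001]
wrist_force: [-0.7, 0.1, 5.3]
gripper_width: 28.3
finger_force: 81.4
```

Request:
jog_arm(
  increments=[
    [0, 0, 0, 0, 20],
    [0, 0, 0, 0, 20],
    [0, 0, 0, 0, 20],
  ],
)

```text
clock: 11.23
eef_pos: [519.1, -319.7, 148.1]
orientation: [0.032, 0.999, -0.001, 0.001]
wrist_force: [-1.4, -0.5, 5.3]
gripper_width: 28.7
finger_force: 81.4
```

Request:
jog_arm(
  increments=[
    [0, 0, -0.03, 0, 20],
    [0, 0, -0.05, 0, 20],
    [0, 0, -0.05, 0, 20],
    [0, 0, -0.03, 0, 20],
    [0, 0, 0, -0.05, 20],
    [0, 0, 0, -0.05, 20],
    [0, 0, 0, 0, 20],
  ],
)

```text
clock: 11.82
eef_pos: [518.0, -318.9, 194.4]
orientation: [-0.021, 1.0, 0.0, -0.0]
wrist_force: [-0.2, -0.8, -2.0]
gripper_width: 28.5
finger_force: 80.4
```

```bash
python3 - <<'E'
from h import *
rel(603,-205,196);print(get_obs()['wrist_force'],get_obs()['ft_torque'])
e=snap('scene');W=cloud(e).reshape(-1,3)
s0=W[(W[:,0]>500)&(W[:,0]<680)&(W[:,1]>-355)&(W[:,1]<-270)&(W[:,2]>195)&(W[:,2]<270)]
for x in range(500,680,20):
    s=s0[(s0[:,0]>=x)&(s0[:,0]<x+20)]
    if len(s)>8:print(x,len(s),np.percentile(s[:,1:],[5,50,95],axis=0).ravel().round(1))
E
```

```text
pos [ 518.  -318.9  194.4] yaw 182.4 tool mm [-89.7 110.2  -1.6] share [-0.2989  0.3675 -0.0054]
[-0.18753501 -0.75980178 -2.03341963] [ 0.00401543  0.15818031 -0.00389852]
500 136 [-345.2  201.7 -334.1  219.3 -297.8  266.8]
520 22 [-347.4  205.5 -342.2  217.6 -334.2  265. ]
540 70 [-331.7  224.3 -320.5  232.5 -302.5  236.8]
560 101 [-331.7  225.7 -319.7  234.8 -302.8  238.7]
580 96 [-330.4  225.4 -320.5  235.4 -303.6  240.8]
600 89 [-330.3  221.1 -321.7  230.5 -302.   236.6]
620 84 [-329.8  208.  -320.9  220.7 -301.   228.1]
640 46 [-327.7  198.6 -319.8  207.5 -300.5  213.9]
```

Request:
jog_arm(
  increments=[
    [-0.033, 0.04, -0.008, 0, 20],
    [-0.033, 0.04, -0.005, 0, 20],
    [-0.033, 0.04, 0, 0, 20],
    [-0.033, 0.04, 0, 0, 20],
    [-0.033, 0.04, 0, 0, 20],
    [-0.033, 0.04, 0, 0, 20],
    [-0.033, 0.04, 0, 0, 20],
    [-0.033, 0.04, 0, 0, 20],
    [-0.033, 0.04, 0, 0, 20],
    [0, 0, 0, 0, 20],
  ],
)

```text
clock: 12.7
eef_pos: [605.0, -204.4, 197.8]
orientation: [-0.022, 1.0, 0.001, 0.001]
wrist_force: [-0.6, -0.9, -2.0]
gripper_width: 28.4
finger_force: 80.4
```

```bash
python3 - <<'E'
from h import *
rel(598,22,198);print(get_obs()['wrist_force'],get_obs()['ft_torque'])
for n in('scene','side'):
    W=cloud(snap(n,n+'6.png')).reshape(-1,3)
    s0=W[(W[:,0]>580)&(W[:,0]<780)&(W[:,1]>-250)&(W[:,1]<-165)&(W[:,2]>195)&(W[:,2]<260)]
    for x in range(580,780,20):
        s=s0[(s0[:,0]>=x)&(s0[:,0]<x+20)]
        if len(s)>8:print(x,len(s),np.percentile(s[:,1:],[5,50,95],axis=0).ravel().round(1))
a=cv2.imread('pics/side6.png')[120:400,200:520];b=cv2.imread('pics/scene6.png')[150:430,200:520]
cv2.imwrite('pics/c6.png',cv2.resize(np.hstack([a,b]),None,fx=1.25,fy=1.25))
E
```

```text
pos [ 605.  -204.4  197.8] yaw 182.53 tool mm [-3.000e+00  2.265e+02 -2.000e-01] share [-1.00e-02  7.55e-01 -6.00e-04]
[-0.62153888 -0.91511    -1.99109307] [-0.04680241  0.08447797 -0.05279576]
580 112 [-245.   199.9 -207.6  224.  -182.6  256.5]
600 55 [-247.8  205.2 -229.1  218.3 -188.8  253. ]
620 11 [-217.1  223.1 -198.4  235.3 -194.   238.1]
640 88 [-216.8  228.  -206.2  237.8 -189.8  243.4]
660 85 [-217.1  230.6 -205.4  240.  -188.5  244. ]
680 74 [-214.5  224.6 -207.   235.  -187.6  241.4]
700 73 [-215.4  215.7 -206.   228.4 -187.5  235.4]
720 62 [-215.2  202.8 -209.5  214.  -188.6  225.3]
580 217 [-236.6  200.1 -207.   223.3 -175.1  255.6]
600 85 [-234.1  210.3 -202.7  222.8 -186.6  251.3]
640 41 [-217.7  233.2 -205.3  236.6 -192.7  241.1]
660 84 [-218.7  227.4 -208.2  235.9 -189.9  240.8]
680 74 [-217.5  224.4 -207.1  232.7 -190.2  237.5]
700 64 [-218.3  213.5 -208.9  224.7 -188.3  229.6]
720 37 [-217.   201.6 -211.1  210.2 -190.9  219. ]
```

View pics/c6.png

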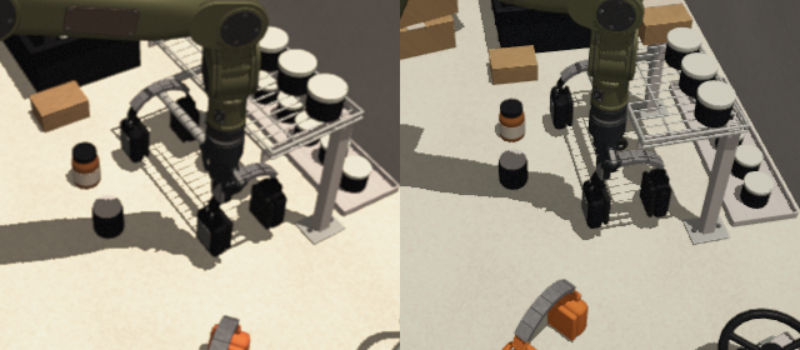

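The held pair is lined up just off the bar's open end at (240,190), level and clear of the shelf. Next I thread it on.

Request:
jog_arm(
  increments=[
    [0, 0.03, 0, 0, 20],
    [-0.001, 0.05, 0, 0, 20],
    [-0.001, 0.06, 0, 0, 20],
    [-0.001, 0.06, 0, 0, 20],
    [-0.001, 0.06, 0, 0, 20],
    [-0.001, 0.06, 0, 0, 20],
    [-0.001, 0.06, 0, 0, 20],
    [-0.001, 0.06, 0, 0, 20],
  ],
)

```text
clock: 13.47
eef_pos: [598.6, -73.9, 198.2]
orientation: [-0.02, 1.0, 0.0, -0.0]
wrist_force: [0.4, -0.3, -1.9]
gripper_width: 28.4
finger_force: 80.4
```

Request:
jog_arm(
  increments=[
    [-0.001, 0.06, 0, 0, 20],
    [-0.001, 0.06, 0, 0, 20],
    [-0.001, 0.06, 0, 0, 20],
    [-0.001, 0.06, 0, 0, 20],
    [-0.001, 0.05, 0, 0, 20],
    [0, 0.02, 0, 0, 20],
    [0, 0, 0, 0, 20],
  ],
)

```text
clock: 14.05
eef_pos: [596.4, 19.2, 198.2]
orientation: [-0.022, 1.0, 0.0, -0.0]
wrist_force: [-0.0, 0.8, -1.9]
gripper_width: 28.4
finger_force: 80.4
```

```bash
python3 - <<'E'
from h import *
rel(598,22,177)
E
```

```text
pos [596.4  19.2 198.2] yaw 182.46 tool mm [-1.7  2.7 21.2] share [-0.0057  0.0091  0.0705]
```

Request:
jog_arm(
  increments=[
    [-0.005, 0, 0.02, 0.006, 20],
    [0, 0, 0.02, 0, 20],
    [0, 0, 0.015, 0, 20],
    [0, 0, 0.005, 0, 20],
    [0, 0, 0, 0, 20],
    [0, 0, 0, 0, 20],
  ],
)

```text
clock: 14.55
eef_pos: [598.4, 17.0, 179.7]
orientation: [-0.017, 1.0, -0.0, -0.0]
wrist_force: [0.8, 0.4, -1.4]
gripper_width: 28.5
finger_force: 80.4
```

Request:
jog_arm(
  increments=[
    [0, 0, 0.005, 0, 20],
    [0, 0, 0, 0, 20],
    [0, 0, 0, 0, 20],
  ],
)

```text
clock: 14.8
eef_pos: [598.7, 17.5, 178.6]
orientation: [-0.017, 1.0, 0.0, 0.0]
wrist_force: [-0.6, -0.5, -1.4]
gripper_width: 28.6
finger_force: 80.4
```

Request:
jog_arm(
  increments=[
    [0, 0, 0.004, 0, 20],
    [0, 0, 0, 0, 20],
    [0, 0, 0, 0, 20],
  ],
)

```text
clock: 15.05
eef_pos: [598.8, 17.6, 177.5]
orientation: [-0.017, 1.0, -0.0, 0.0]
wrist_force: [-0.3, 0.8, -1.3]
gripper_width: 28.5
finger_force: 80.6
```

Request:
jog_arm(
  increments=[
    [0, 0, 0.004, 0, 20],
    [0, 0, 0, 0, 20],
    [0, 0, 0, 0, 20],
  ],
)

```text
clock: 15.3
eef_pos: [599.0, 17.6, 177.0]
orientation: [-0.017, 1.0, 0.0, 0.001]
wrist_force: [-0.6, -1.2, 3.8]
gripper_width: 28.5
finger_force: 81.3
```

Request:
jog_arm(
  increments=[
    [0, 0, 0.004, 0, 20],
    [0, 0, 0, 0, 20],
    [0, 0, 0, 0, 20],
  ],
)

```text
clock: 15.55
eef_pos: [599.1, 17.6, 176.5]
orientation: [-0.017, 1.0, 0.0, 0.001]
wrist_force: [-3.3, 0.1, 7.7]
gripper_width: 28.6
finger_force: 82.1
```

Request:
jog_arm(
  increments=[
    [0, 0, -0.004, 0, 20],
    [0, 0, 0, 0, 34],
    [0, 0, 0, 0, 38],
    [0, 0, 0, 0, 50],
    [0, 0, 0, 0, 65],
    [0, 0, 0, 0, 65],
    [0, 0, 0, 0, 65],
    [0.03, 0, 0, 0, 65],
    [0.05, 0, 0, 0, 65],
    [0.06, 0, 0, 0, 65],
  ],
  force=20,
)

```text
clock: 16.38
eef_pos: [556.2, 16.1, 175.8]
orientation: [-0.017, 1.0, -0.0, 0.0]
wrist_force: [0.3, -0.0, -0.8]
gripper_width: 65.0
finger_force: 0.0
```

Request:
jog_arm(
  increments=[
    [0.07, 0, 0, 0, 65],
    [0, 0, -0.08, 0, 65],
    [0, 0, -0.08, 0, 65],
    [0.08, 0, -0.05, 0, 65],
    [0.1, 0, 0, 0, 65],
    [0.1, 0, 0, 0, 65],
    [0.1, 0, 0, 0, 65],
    [0.1, 0, 0, 0, 65],
    [0, 0, 0, 0, 65],
    [0, 0, 0, 0, 65],
  ],
)

```text
clock: 17.22
eef_pos: [389.6, 10.3, 239.2]
orientation: [-0.017, 1.0, -0.0, 0.0]
wrist_force: [0.5, 0.5, 0.1]
gripper_width: 65.2
finger_force: 0.0
```

```bash
python3 - <<'E'
from h import *
rel(450,17,240)
for n in('scene','side'):
    W=cloud(snap(n,n+'7.png')).reshape(-1,3)
    for y0,y1 in((-10,50),(95,165)):
        s0=W[(W[:,0]>560)&(W[:,0]<760)&(W[:,1]>y0)&(W[:,1]<y1)&(W[:,2]>150)&(W[:,2]<235)]
        s0=s0[(s0[:,2]>207)|(abs(s0[:,0]-656)>18)]
        for x in range(560,760,20):
            s=s0[(s0[:,0]>=x)&(s0[:,0]<x+20)]
            if len(s)>8:print(n,x,len(s),np.percentile(s[:,1:],[5,50,95],axis=0).ravel().round(1))
a=cv2.imread('pics/side7.png')[140:340,240:440];b=cv2.imread('pics/scene7.png')[160:360,250:450]
cv2.imwrite('pics/c7.png',cv2.resize(np.hstack([a,b]),None,fx=2,fy=2))
E
```

```text
pos [389.6  10.3 239.2] yaw 181.99 tool mm [-60.6   4.6  -0.8] share [-0.2019  0.0152 -0.0025]
scene 560 15 [  3.3 150.6  14.6 155.8  27.8 162.4]
scene 580 94 [  1.1 159.9  13.2 185.4  30.4 200.7]
scene 600 78 [  2.6 189.2  12.7 203.9  31.5 212.8]
scene 620 66 [  0.3 205.2  12.9 214.4  31.6 220. ]
scene 640 75 [  2.5 207.9  14.  218.   33.  223.3]
scene 660 64 [  0.3 209.7  11.6 219.1  31.7 222.9]
scene 680 56 [  4.9 202.1  13.6 214.4  34.4 220.6]
scene 700 9 [  5.8 194.8   9.7 199.2  32.4 204. ]
scene 720 33 [  2.4 157.4  13.  189.1  32.5 197.7]
scene 560 28 [124.  154.4 138.6 160.  151.2 167.1]
scene 580 85 [121.9 168.1 133.  192.5 151.9 203.7]
scene 600 67 [123.1 196.1 133.7 207.7 151.7 214.6]
scene 620 63 [121.6 206.4 133.3 215.4 153.6 221.2]
scene 640 72 [103.7 207.6 128.2 218.2 151.6 224.6]
scene 660 55 [122.1 210.1 132.1 218.3 152.4 222.2]
scene 680 41 [123.5 202.  129.6 212.3 152.6 219.1]
scene 700 16 [126.7 192.5 146.7 200.6 162.4 210.4]
scene 720 47 [122.9 159.2 152.5 193.6 161.  204.3]
scene 740 24 [156.2 192.4 159.9 199.7 164.1 211.3]
side 560 24 [  2.1 150.9  18.1 154.  
[... 213 characters left out ...]

side 660 72 [  3.1 207.7  14.7 215.8  31.9 220.6]
side 680 61 [  3.9 200.3  14.6 210.5  32.7 216.5]
side 700 51 [  4.7 183.2   9.8 200.1  33.  206.6]
side 720 38 [  5.3 155.5  10.4 180.6  29.5 190.6]
side 560 55 [122.1 153.  137.4 161.2 151.1 182.8]
side 580 106 [122.2 168.4 134.2 190.5 151.1 202.9]
side 600 82 [122.  192.5 133.6 206.3 152.8 213.7]
side 620 74 [123.5 202.8 131.8 212.8 152.6 218.7]
side 640 59 [120.9 209.7 133.6 216.5 153.6 221.4]
side 660 52 [122.8 209.2 135.5 215.2 152.6 219.9]
side 680 58 [122.6 193.6 129.2 206.6 156.  214.2]
side 700 70 [122.4 179.6 137.9 197.8 162.9 205.9]
side 720 51 [124.1 150.8 152.7 188.5 161.8 203.3]
side 740 9 [156.  185.5 160.  198.  163.6 205.7]
```

View pics/c7.png

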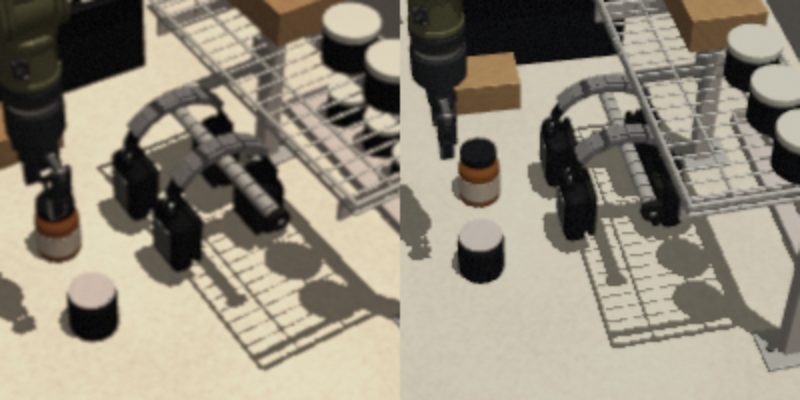

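Both pairs hang square across the bar, with a gap of about 45 mm between them. The tin, jar and carton have not been touched, and the gripper is clear of everything.

```bash
python3 -c "
from plant import order
print(order.job_done())"
```

```text
the job is handed in; nothing more can be done
None
```

I slid the first pair up to the closed end of the bar, then threaded the second pair over the open end. Both hang freely and square with about 45 mm between them, and the job was handed in at about 17 s; I haven't seen the verdict.

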